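# Wedge the vial clamp shut

## Task

Two identical bench clamps stand on the lab bench, each with a sliding jaw bar and a thumb wedge. In the one that holds the rack of vials, slide the thumb wedge along the bar's ramp until it jams and the bar grips the rack fast, then let go of it. Leave the wedge of the empty clamp where it is.

Things in the scene. Friction and masses are not known exactly. Their poses are not given: they have to be found in the camera images.
- wedge_tab (a point): Thumb tab of the steel wedge in the rack's clamp: upright, 22 (x) x 12 (y) x 58 mm tall, nothing above 36 mm near it. Point: 24 mm below its top, 64 mm above the bench. The wedge under it, 70 mm long, 18 mm high, 39 to 22 mm wide, lies between a lipped straight fence (-x) and the bar's ramp (+x); push it by the tab along +y, to its thin end. It starts 38 to 51 mm short of jamming.
- jaw_bar: Steel sliding bar of the rack's clamp, 140 mm (y), top 30 mm above the bench. Origin: middle of its jaw face's lower edge. +x: its slide to the rack, 8 mm; +y: the wedge's way; z up. Its -x side is a 1:4 ramp; a 2 N spring returns it. The wedge slides with about 5 N, jams with its tab at about y = +10 mm here (1 to 2 more if pushed hard), needs 15 to 25 N to be fast, and stays by friction.
- rack: Loaded vial rack: one loose white block with brown vials, 70 (x) x 110 (y) mm, 55 mm tall, about 0.35 kg, standing on its clamp's 12 mm base plate between the jaw bar and a fixed jaw, with a few mm of play. Origin: centre of its underside; axes as the clamp's.
- spare_wedge_tab (a point): The same point on the same wedge in the other, empty clamp: not to be moved.
Things that resemble listed ones, but are neither listed nor needed, are in the scene too. Leave any blue look-alike of the part that bears wedge_tab alone.

How it is judged:
At the end, for the whole second after the job is handed in: The wedge, let go and upright within 10 degrees, stands with its tab 0 to 25 mm along +y from the bar's middle, and the bar keeps pressing on the rack with more than 0.5 N. The rack is upright and square in the clamp within 10 degrees, and at rest (contact force between jaw_bar and rack above 0.5 N and y of wedge_tab in the frame of jaw_bar between 0 and 0.025 m and angle between each of wedge_tab, rack's own z axis and vertical below 0.17 rad and angle between the x axis of rack and the x axis of jaw_bar, either way round below 0.17 rad and linear speed of rack below 0.02 m/s); the robot touches nothing.
It fails at once if the wedge of the empty clamp moved by more than 12 mm (distance of spare_wedge_tab from where it was at the start of the episode above 0.012 m).
It also fails if it takes over 32 s, if anything falls off the work surface, if the arm or the gripper's body presses on something with over 40 N, if the wrist force passes 120 N, or if a joint passes its speed limit or range.

## Robot

A 6-joint arm with a two-finger parallel gripper is mounted at the origin on the work surface. World frame = base frame: x ahead of the robot, y to its left, z up, the work surface at z = 0. Lengths are in m, angles in rad, forces in N, time in s.
With the tool pointing down it reaches from about 0.35 to 0.875 m from the base axis. Payload 4.2 kg.
Tool frame: the origin (TCP) lies midway between the tips of the shut fingers; the grasp point (between the pads) lies 19 mm behind it (r.grip_point_offset is the distance from the TCP to the grasp point, in m); z points along the fingers, y is the line along which they close (so a half turn about z gives the same grasp; the last joint's range is limited). The gripper opens to 87 mm and grips with 3 to 60 N. Pads are 19 mm wide; open, the fingers measure 117 mm over their backs; the gripper's body (75 mm by 190 mm) begins 51 mm behind the grasp point.
Start: joints at [-0.944, 0.385, 0.008, 0, -1.194, -0.259], TCP at [0.225, -0.583, 0.223] pointing down, gripper open.
Joint ranges: [-3.14, 3.14], [-1.21, 2.06], [-1.07, 1.41], [-3.16, 2.05], [-2.99, -0.16], [-3.1, 3.1]. Speed limits (rad/s): [2.79, 2.79, 3.14, 3.14, 3.14, 3.14].

## Interface

Orientations are given as a unit quaternion [w, x, y, z].
In Python, from rig import sensors, read_camera, ticket, outline_of, r gives the robot as it stands.
- The arm moves only by the tool jog_arm, never from a script. Its argument "plan" is a list of rows, each an object with "translation": the shift along the tool's x, y, z in cm, a list of three; "roll": the turn about the tool's z in rad. A call has 1 to 20 rows; each row is the pose to reach, as a shift and turn from the pose commanded when the call began, along the tool's axes at that moment; what a row does not reach only later rows make up. A row lasts 1/8 s, in which the tool goes at most 62.5 mm and 10.7 degrees, less where a joint would pass 70% of its speed; a pose out of reach is approached as far as the arm can. A call with a gripper value outside its range is refused whole. "claw" is the closure, from -1 (fully open) to 1 (shut), so that 0 is half open, set as the call begins (left out, the last holds). The fingers move at their own pace and stop on an object; the grip force is fixed at half the most. Time passes only in rows, so rows that repeat a pose let the fingers close. It gives the time, the measured TCP pose, the force, the opening and the grip force at its end, in the units of the state.
- sensors.get_obs(): the state, without advancing time (a new reading comes with each control period).
- read_camera(name): name is "side" or "top"; returns a dict with "color" (400x640x3 uint8, blue, green, red), "z_map" (400x640 float32, m along the optical axis (not along the pixel's ray), 0 where there is no reading), "fx", "fy", "cx", "cy" (pixels), "R" (3x3) and "t" (3): a world point X has camera coordinates R X + t. Camera axes: x right, y down, z forward; pixel columns grow to the right and rows downward; lengths in m; the calibration is good to about 2 mm. A picture is of the moment at which its call begins.
- ticket.close_job(): hands the job in; it is judged then, once.
Trained networks look in the newest picture that a camera, given by its name, has taken for a name from the list of things; names that differ only in an ending like _2 or _b are one class to them, and where a whole thing is asked for, a point or a joint stands for the part that bears it (a point fixed in the world has none). Each returns a list of dicts, best first, with "score" (0 to 1); they miss things now and then, are a little off and sometimes report something else, mostly with a low value. They report only what shows in the picture. A call takes as long as a camera call. They do not tell look-alikes from the thing itself.
- outline_of(query, camera): "pixels" (400x640 bool, what is visible of it) and "extent" ([left, top, width, height] in pixels, round what is visible of it).
The state is a dict: "time": time; "joint_positions": joint angles; "qd": joint speeds; "joint_efforts": joint torques, N m; "position": TCP position; "tcp_rot": TCP orientation; "ft_force": force on the tool from outside, world axes, zero at the start; "wrist_torque": the same for the moment, N m; "finger_gap": finger opening in m; "finger_force": force on a finger pad.
Only numpy, scipy, OpenCV 4.12 (cv2) and the standard library are available. Lean on these libraries where they do the work, as an engineer would, in place of code of your own. Each camera call takes 0.05 s, during which the arm holds its last target. There are 200 camera calls.

## Working session

There is one attempt and no reset: what is moved stays moved. The work goes in short steps, Python scripts to look and compute and a tool call to move; the robot and the scene stay as the last step left them, time stands still between calls to the robot, and variables do not carry over. Pictures are saved under pics/ and viewed, at most 10 in all, crops included, and the job is handed in when it is done.

Besides the shell and the picture viewer there is one more tool, called after "Request:" by a JSON object that holds its "api" and its "payload", one argument or row to a line. jog_arm: Moves the arm, as the interface text tells. Its arguments: {"type":"object","properties":{"plan":{"type":"array","items":{"type":"object","properties":{"translation":{"type":"array","items":{"type":"number"}},"roll":{"type":"number"}}}},"claw":{"type":"number"}},"required":["plan"]}

```bash
mkdir -p pics
cat > h.py <<'E'
import numpy as np, cv2
from rig import sensors, read_camera, ticket, outline_of, r
def pts(im, mask):
    v,u=np.nonzero(mask&(im["z_map"]>0)); z=im["z_map"][v,u]
    c=np.c_[(u-im["cx"])/im["fx"]*z,(v-im["cy"])/im["fy"]*z,z]
    return (c-im["t"])@im["R"], np.c_[u,v]
def proj(im,X):
    c=im["R"]@np.array(X)+im["t"]; return im["fx"]*c[0]/c[2]+im["cx"], im["fy"]*c[1]/c[2]+im["cy"]
E
python3 - <<'E'
from h import *
ims={c:read_camera(c) for c in("top","side")}
for c,im in ims.items():
    cv2.imwrite(f"pics/{c}0.png",im["color"])
    for q in("wedge_tab","jaw_bar","rack","spare_wedge_tab"):
        for d in outline_of(q,c):
            P,_=pts(im,d["pixels"])
            print(c,q,round(d["score"],2),d["extent"],len(P),P.min(0).round(3) if len(P) else'',np.median(P,0).round(3) if len(P) else '',P.max(0).round(3) if len(P) else '')
o=sensors.get_obs();print(o["time"],o["position"],o["tcp_rot"],o["ft_force"])
E
```

```text
top wedge_tab 0.58 [421.8, 247.2, 35.6, 31.1] 571 [ 0.327 -0.338 -0.003] [ 0.349 -0.29   0.018] [ 0.38  -0.26   0.078]
top jaw_bar 0.94 [374.4, 174.0, 69.5, 39.4] 1540 [ 0.472 -0.307  0.014] [ 0.513 -0.223  0.029] [ 0.538 -0.168  0.034]
top rack 0.88 [378.6, 139.9, 57.8, 36.7] 1959 [ 0.543 -0.302  0.009] [ 0.574 -0.232  0.048] [ 0.616 -0.181  0.071]
top rack 0.58 [177.1, 185.9, 36.7, 18.8] 456 [0.492 0.168 0.015] [0.507 0.199 0.03 ] [0.526 0.241 0.091]
top spare_wedge_tab 0.88 [177.1, 185.7, 37.1, 18.9] 447 [0.492 0.168 0.012] [0.508 0.198 0.03 ] [0.524 0.241 0.091]
side wedge_tab 0.92 [418.6, 172.0, 12.1, 34.0] 334 [ 0.325 -0.351 -0.001] [ 0.347 -0.288  0.019] [ 0.373 -0.258  0.076]
side wedge_tab 0.76 [377.3, 199.8, 33.6, 34.0] 515 [ 0.313 -0.243 -0.005] [ 0.349 -0.15   0.017] [ 0.405 -0.125  0.077]
side wedge_tab 0.56 [372.5, 151.4, 15.1, 27.3] 216 [ 0.468 -0.347 -0.005] [ 0.483 -0.265  0.045] [ 0.517 -0.233  0.089]
side jaw_bar 0.82 [344.0, 164.3, 28.1, 30.0] 544 [ 0.476 -0.304  0.011] [ 0.51  -0.214  0.028] [ 0.545 -0.166  0.034]
side jaw_bar 0.57 [227.5, 243.1, 27.0, 33.6] 309 [0.498 0.172 0.026] [0.508 0.21  0.033] [0.523 0.242 0.089]
side rack 0.89 [325.0, 148.4, 41.4, 32.6] 958 [ 0.538 -0.357 -0.002] [ 0.567 -0.217  0.046] [ 0.642 -0.177  0.068]
side spare_wedge_tab 0.8 [224.5, 244.2, 30.8, 31.3] 393 [0.492 0.16  0.008] [0.509 0.21  0.031] [0.577 0.242 0.089]
0.5 [ 0.22471492 -0.58313683  0.22251899] [ 2.92572718e-06 -1.82856884e-01  9.83139542e-01  3.67576273e-05] [0.48101483 0.09976528 0.22474701]
```

Run:
```python
import cv2,numpy as np
a=cv2.imread("pics/top0.png")
c=cv2.resize(a[120:300,340:480],None,fx=3.3,fy=3.3,interpolation=cv2.INTER_CUBIC)
cv2.imwrite("pics/top_crop.png",c)
```

```text
(no output)
```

View pics/top0.png

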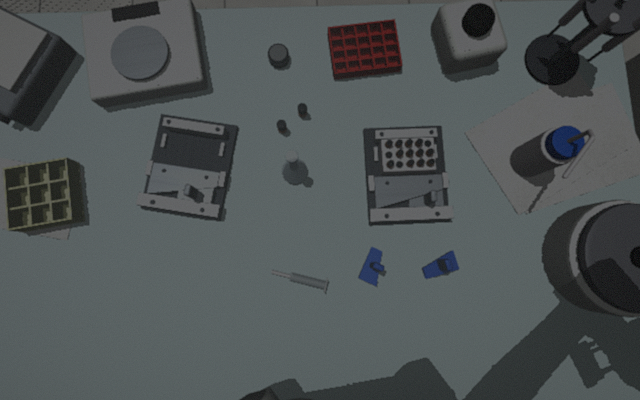

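View pics/side0.png

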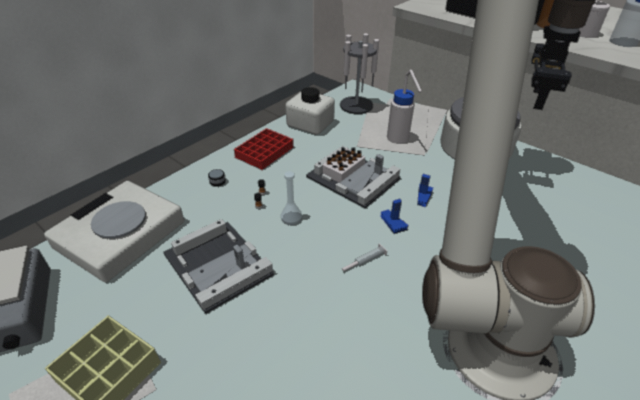

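View pics/top_crop.png

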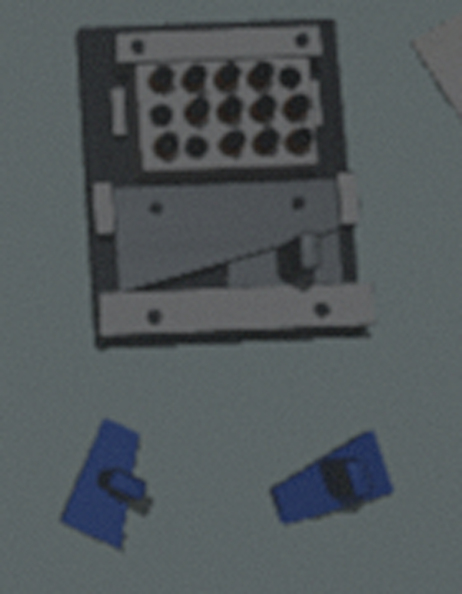

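The candidates are the grey tab in the rack's clamp at top (434,196) / side (379,163), the spare's grey tab at top (192,192) / side (238,255), and blue look-alikes at top (372,268) and (440,264). The close crop shows the grey tab at the wide right end of the wedge, beside the bar's ramp in the clamp with the vials, so I choose (434,196).

Run:
```python
from h import *
for c,box in(("top",(425,185,445,210)),("side",(370,150,390,182))):
    im=read_camera(c); m=np.zeros((400,640),bool); m[box[1]:box[3],box[0]:box[2]]=1
    P,uv=pts(im,m); 
    k=(P[:,2]>0.05)&(P[:,2]<0.11)&(P[:,0]<.53)&(P[:,0]>.44); Q=P[k]; print(c,k.sum(),Q.min(0).round(3),np.median(Q,0).round(3),Q.max(0).round(3), uv[k].min(0),uv[k].max(0))
    t=Q[Q[:,2]>np.percentile(Q[:,2],90)-.006]; print(' top face',len(t),t.mean(0).round(4),t.min(0).round(3),t.max(0).round(3))
    for q in("jaw_bar","rack"):
        d=outline_of(q,c)[0]; P,_=pts(im,d["pixels"])
        z=0.030 if q=="jaw_bar" else 0.067
        k=abs(P[:,2]-z)<.006 if q=="jaw_bar" else (P[:,2]>.035)&(P[:,0]>.53)
        rr=cv2.minAreaRect((P[k,:2]*1000).astype(np.float32)); print(c,q,k.sum(),rr,cv2.boxPoints(rr).round().tolist())
    # +x edge line of bar in top view: front edge
    if c=="top":
        P,_=pts(im,outline_of("jaw_bar",c)[0]["pixels"]); P=P[abs(P[:,2]-.03)<.006]
        ys=np.arange(-.29,-.17,.008); e=[(y,P[abs(P[:,1]-y)<.004][:,0].max()) for y in ys if (abs(P[:,1]-y)<.004).any()]
        e=np.array(e); f=np.polyfit(e[:,0],e[:,1],1); print("edge x=f(y)",f, np.abs(np.polyval(f,e[:,0])-e[:,1]).max(), P[:,1].min(),P[:,1].max())
```

```text
top 124 [ 0.475 -0.278  0.052] [ 0.484 -0.267  0.085] [ 0.496 -0.264  0.09 ] [426 191] [437 203]
 top face 70 [ 0.4856 -0.2708  0.0866] [ 0.476 -0.278  0.082] [ 0.495 -0.265  0.09 ]
top jaw_bar 1543 ((511.5351257324219, -236.9735565185547), (64.61375427246094, 144.5052490234375), 5.79179048538208) [[472.0, -168.0], [487.0, -312.0], [551.0, -306.0], [536.0, -162.0]]
top rack 1877 ((581.5538330078125, -236.931884765625), (75.78837585449219, 110.9074935913086), 0.9544847011566162) [[543.0, -182.0], [545.0, -293.0], [620.0, -292.0], [619.0, -181.0]]
edge x=f(y) [-0.01498105  0.53366927] 0.0011402005860595699 -0.3080291276025604 -0.16455150475017372
side 108 [ 0.474 -0.277  0.05 ] [ 0.484 -0.267  0.072] [ 0.497 -0.259  0.088] [375 154] [383 168]
 top face 32 [ 0.4847 -0.269   0.0844] [ 0.474 -0.277  0.08 ] [ 0.496 -0.263  0.088]
side jaw_bar 496 ((512.2037963867188, -233.84938049316406), (56.34166717529297, 145.97586059570312), 6.539928436279297) [[476.0, -165.0], [493.0, -310.0], [549.0, -303.0], [532.0, -158.0]]
side rack 751 ((584.7510986328125, -234.60855102539062), (84.27750396728516, 113.72532653808594), 2.034139633178711) [[541.0, -179.0], [545.0, -293.0], [629.0, -290.0], [625.0, -176.0]]
```

Request:
{"api": "jog_arm", "payload": {
  "plan": [
    {"translation": [-5,2.2,0.5],"roll": -0.15},
    {"translation": [-10,4.4,1],"roll": -0.3},
    {"translation": [-15,6.6,2],"roll": -0.45},
    {"translation": [-20,8.8,3],"roll": -0.6},
    {"translation": [-25,11,4],"roll": -0.78},
    {"translation": [-29,13,5.5],"roll": -0.95},
    {"translation": [-32,14.2,7],"roll": -1.1},
    {"translation": [-33.5,14.7,8],"roll": -1.22},
    {"translation": [-33.5,14.7,8],"roll": -1.22},
    {"translation": [-33.5,14.7,8],"roll": -1.22}
  ],
  "claw": 1
}}

```text
time: 2.1
position: [0.4843, -0.326, 0.143]
tcp_rot: [0.0, 0.712, -0.702, 0.0]
ft_force: [-0.8, 0.0, 0.1]
finger_gap: 0.0011
finger_force: 0.0
```

Request:
{"api": "jog_arm", "payload": {
  "plan": [
    {"translation": [0,0,4]},
    {"translation": [0,0,8]},
    {"translation": [0,0,9.7]},
    {"translation": [-1.5,0,9.7]},
    {"translation": [-2.5,0,9.7]},
    {"translation": [-3,0,9.7]}
  ]
}}

```text
schema error: expected keys translation, roll
```

Run:
```python
from h import *
for c,b in(("top",(380,150,460,220)),("side",(325,130,405,200))):
    im=read_camera(c)["color"][b[1]:b[3],b[0]:b[2]]
    cv2.imwrite(f"pics/{c}1.png",cv2.resize(im,None,fx=5,fy=5,interpolation=cv2.INTER_CUBIC))
a=[cv2.imread(f"pics/{c}1.png") for c in("top","side")]
cv2.imwrite("pics/both1.png",np.hstack([a[0],a[1]]))
o=sensors.get_obs();print(o["position"],o["ft_force"])
```

```text
[ 0.48412719 -0.3262792   0.14321413] [ 0.40096172 -0.76224007  0.84059043]
```

View pics/both1.png

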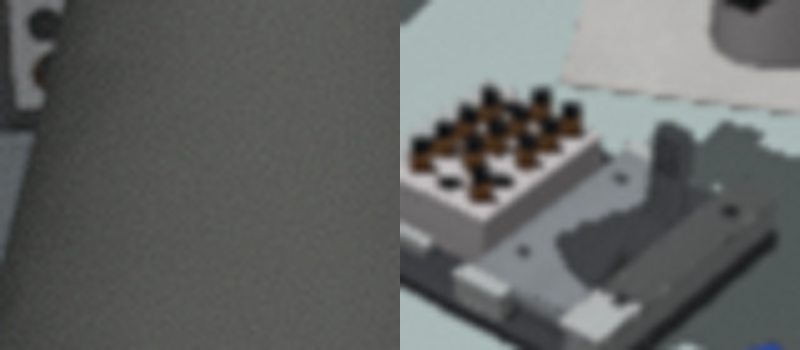

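The arm hides the clamp from the top camera. The side view shows the tab at about (379,163), untouched. The move was refused because every row needs a roll value.

Request:
{"api": "jog_arm", "payload": {
  "plan": [
    {"translation": [0,0,4],"roll": 0},
    {"translation": [0,0,8],"roll": 0},
    {"translation": [0,0,9.7],"roll": 0},
    {"translation": [-1,0,9.7],"roll": 0},
    {"translation": [-2,0,9.7],"roll": 0},
    {"translation": [-3,0,9.7],"roll": 0},
    {"translation": [-3.5,0,9.7],"roll": 0},
    {"translation": [-3.5,0,9.7],"roll": 0}
  ]
}}

```text
time: 3.2
position: [0.4843, -0.2901, 0.0462]
tcp_rot: [-0.0, 0.713, -0.701, 0.0]
ft_force: [-0.1, -0.5, 0.2]
finger_gap: 0.0007
finger_force: 0.0
```

Request:
{"api": "jog_arm", "payload": {
  "plan": [
    {"translation": [-0.5,0,0],"roll": 0},
    {"translation": [-1,0,0],"roll": 0},
    {"translation": [-1.5,0,0],"roll": 0},
    {"translation": [-2,0,0],"roll": 0},
    {"translation": [-2.5,0,0],"roll": 0},
    {"translation": [-3,0,0],"roll": 0},
    {"translation": [-3.5,0,0],"roll": 0}
  ]
}}

```text
time: 4.08
position: [0.4835, -0.2555, 0.0458]
tcp_rot: [-0.0, 0.713, -0.701, 0.0]
ft_force: [-0.3, -4.6, 2.5]
finger_gap: 0.0009
finger_force: 2.3
```

Contact at about 5 N, so the wedge is sliding. I'll continue in small steps.

Request:
{"api": "jog_arm", "payload": {
  "plan": [
    {"translation": [-0.2,0,0],"roll": 0},
    {"translation": [-0.4,0,0],"roll": 0},
    {"translation": [-0.6,0,0],"roll": 0},
    {"translation": [-0.8,0,0],"roll": 0},
    {"translation": [-0.8,0,0],"roll": 0}
  ]
}}

```text
time: 4.7
position: [0.4834, -0.2481, 0.046]
tcp_rot: [0.0, 0.713, -0.701, 0.001]
ft_force: [-0.0, -6.4, 3.3]
finger_gap: 0.0003
finger_force: 3.1
```

Request:
{"api": "jog_arm", "payload": {
  "plan": [
    {"translation": [-0.2,0,0],"roll": 0},
    {"translation": [-0.4,0,0],"roll": 0},
    {"translation": [-0.4,0,0],"roll": 0}
  ]
}}

```text
time: 5.08
position: [0.4833, -0.2445, 0.0461]
tcp_rot: [0.0, 0.713, -0.701, 0.001]
ft_force: [-1.5, -8.7, 3.9]
finger_gap: 0.0004
finger_force: 4.1
```

Request:
{"api": "jog_arm", "payload": {
  "plan": [
    {"translation": [-0.1,0,0],"roll": 0},
    {"translation": [-0.2,0,0],"roll": 0},
    {"translation": [-0.2,0,0],"roll": 0}
  ]
}}

```text
time: 5.45
position: [0.4833, -0.2441, 0.0462]
tcp_rot: [0.001, 0.713, -0.701, 0.001]
ft_force: [-1.8, -16.5, 2.2]
finger_gap: 0.0003
finger_force: 7.9
```

Request:
{"api": "jog_arm", "payload": {
  "plan": [
    {"translation": [-0.1,0,0],"roll": 0},
    {"translation": [-0.2,0,0],"roll": 0},
    {"translation": [-0.3,0,0],"roll": 0},
    {"translation": [-0.4,0,0],"roll": 0},
    {"translation": [-0.4,0,0],"roll": 0}
  ]
}}

```text
time: 6.08
position: [0.4833, -0.2437, 0.0464]
tcp_rot: [0.002, 0.713, -0.701, 0.003]
ft_force: [-2.9, -32.6, -0.9]
finger_gap: 0.0006
finger_force: 16.3
```

32.6 N without further motion, so it is jammed. Now I retreat and look.

Request:
{"api": "jog_arm", "payload": {
  "plan": [
    {"translation": [0.5,0,0],"roll": 0},
    {"translation": [1.5,0,0],"roll": 0},
    {"translation": [3.5,0,0],"roll": 0},
    {"translation": [4,0,-4],"roll": 0},
    {"translation": [5,0,-9],"roll": 0},
    {"translation": [9,0,-14],"roll": 0},
    {"translation": [14,2,-16],"roll": 0},
    {"translation": [19,4,-16],"roll": 0},
    {"translation": [24,7,-16],"roll": 0},
    {"translation": [28,10,-16],"roll": 0},
    {"translation": [30,12,-16],"roll": 0},
    {"translation": [30,14,-16],"roll": 0},
    {"translation": [30,14,-16],"roll": 0}
  ]
}}

```text
time: 7.7
position: [0.3468, -0.5395, 0.2054]
tcp_rot: [-0.0, 0.713, -0.702, -0.001]
ft_force: [0.8, -0.4, 0.1]
finger_gap: 0.0003
finger_force: 0.0
```

Run:
```python
from h import *
o=sensors.get_obs();print(o["time"],o["position"],o["ft_force"])
S=[]
for c,b in(("top",(370,130,450,210)),("side",(325,130,405,210))):
    im=read_camera(c); S.append(cv2.resize(im["color"][b[1]:b[3],b[0]:b[2]],None,fx=5,fy=5,interpolation=cv2.INTER_CUBIC))
    P,_=pts(im,np.ones((400,640),bool))
    k=(P[:,2]>.05)&(P[:,2]<.1)&(abs(P[:,0]-.484)<.015)&(abs(P[:,1]+.235)<.06); Q=P[k]
    print(c,k.sum(),np.median(Q,0),Q.min(0),Q.max(0)); t=Q[Q[:,2]>.08]; print(len(t),t.mean(0))
    d=outline_of("rack",c)[0]; P,_=pts(im,d["pixels"]); print("rack",P.min(0).round(3),P.max(0).round(3))
cv2.imwrite("pics/both2.png",np.hstack(S))
```

```text
7.7 [ 0.34677149 -0.53948794  0.2053605 ] [ 0.83106467 -0.39532757  0.12525301]
top 116 [ 0.48292229 -0.2235986   0.08546015] [ 0.47356885 -0.23386743  0.05029318] [ 0.49472031 -0.22000827  0.09041253]
78 [ 0.48417346 -0.22606667  0.08678454]
rack [ 0.545 -0.292  0.011] [ 0.618 -0.181  0.069]
side 112 [ 0.48238818 -0.22167714  0.07113094] [ 0.47337429 -0.23180169  0.05012312] [ 0.49460352 -0.21748943  0.08897387]
37 [ 0.48340357 -0.22375303  0.0845365 ]
rack [ 0.544 -0.359 -0.004] [ 0.65  -0.174  0.07 ]
```

View pics/both2.png

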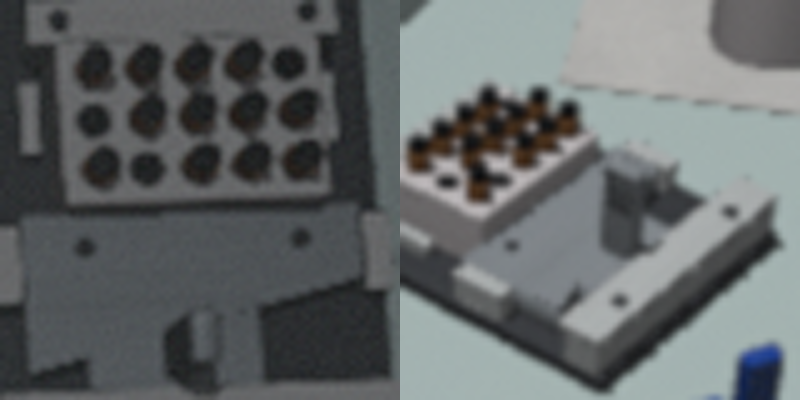

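The tab is at top (410,197). It stands upright about 11 mm past the bar's middle, as expected for a jam. The rack is square and the arm is clear, so I hand in.

```bash
python3 -c "
from rig import ticket
print(ticket.close_job())"
```

```text
the job is handed in; nothing more can be done
None
```

I pushed the rack clamp's wedge until it jammed at about 33 N, with its tab about 11 mm past the bar's middle, then let go, left the spare wedge alone and handed the job in; no verdict was returned, and the grip on the rack is inferred from the jam force.

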